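# Close up the row in the glue-up trough

### The job

Push the row of five grey blanks along the aluminium channel, all together as one closed row from behind the last one, until it stands tight against the wooden end stop; then swing the wooden keeper fully across the channel behind the last blank, up against its pin, so the row cannot slide back. Only push with the fingertips: pick nothing up, keep the blanks down in the channel, and leave the other things on the bench where they are.

Things in the scene. Friction and masses are not known exactly. Their poses are not given: they have to be found in the camera images.
- jig: glue-up trough, fixed: plywood board 12 mm thick with a straight aluminium channel. Origin on the bench under the channel's centre line; x along it to the end stop (at the robot's left), y across, z up. In mm: board x -235..235, y -95..70; channel x -205..190, floor top z 15, inside y -27..27, walls 3 thick, tops z 30. Things stand on the bench (z 0) or this board (z 12)
- stop_face (a point): centre of the face of the wooden end stop that the row must reach: x 190, y 0, z 35 mm in the jig's frame. The stop is a beech block x 190..226, y -45..45, z 12..60 mm
- keeper_pivot (a point): pivot bolt of the keeper, at x -47, y -50, z 39 mm in the jig's frame, on a plywood riser outside the channel wall (x -69..-25, y -70..-32, top z 31); its dome nut reaches z 57
- rest_pin (a point): upright steel pin 8 mm thick that the keeper lies against when fully across; its top, at x -34, y 42, z 52 mm in the jig's frame, on a riser (x -69..-25, y 32..62, top z 31)
- keeper (a joint): angle (rad) of the keeper, a flat dark-wood turn-button 18 mm wide, z 32..46 mm, that swings level about its bolt, stays where left, light friction (0.5 N at 65 mm). 0: points to jig -x, parallel to the channel; growing: clockwise from above, its long end swings over the channel towards the stop; 1.57: straight across at the pin, its limit, 3 mm behind a tight row; negative (to -0.7): swung away
- keeper_end (a point): tip of the keeper's long end, 98 mm from the pivot (the short end reaches 25 mm), 39 mm above the bench. The keeper starts open, outside the channel, at -0.55 to 0.05 rad
- blank_a: first of five equal grey model-board blanks, 45 mm along the channel x 50 across x 40 high, about 60 g, standing in the channel in one touching row, a nearest the stop, then b, c, d, e. Origin: centre of its underside, 15 mm above the bench; axes as the jig's. Its front starts 60 to 130 mm from the stop
- blank_b: as blank_a, number 2 from the stop
- blank_c: as blank_a, number 3 from the stop
- blank_d: as blank_a, number 4 from the stop
- blank_e: as blank_a, number 5 from the stop; the last, its rear face is free
- notched_blank: grey blank 45 x 50 x 40 mm with a step sawn in its top, standing on the jig's board beside the channel wall, on the keeper's side, nearer the stop; bystander, to be left alone; origin at the centre of its underside
- column: carved grey column 36 x 36 x 113 mm with a round top, standing on the bench beyond the jig; bystander, to be left alone; origin at the centre of its underside
- sanding_block: cork sanding block 105 x 60 x 29 mm on the bench beyond the jig; bystander, to be left alone; origin at the centre of its underside
- file: file lying on the bench on the robot's side of the jig, along it, 308 mm long, 25 mm high; origin under it, 165 mm from the handle's end; bystander, to be left alone
- tower: stepped grey model 180 mm high, 75 x 90 mm foot, to the left of the jig; bystander, to be left alone; origin at the centre of its underside
- try_square: try square lying flat to the right, 115 mm dark wooden stock 16 mm high, 150 mm steel blade; bystander, to be left alone; origin under the middle of the stock
- glue: white glue bottle with yellow cap, 52 mm wide, 150 mm high, to the right; bystander, to be left alone; origin at the centre of its underside
Not all that is in view belongs to the job. What is shaped like the blank_a but orange or red is not meant.

How it is judged:
By the outcome, as a careful person would: the job done as asked, in the order asked, and still so for the second after the job is handed in, with the robot touching nothing.
It also fails if it takes over 46 s, if anything falls off the work surface, if the arm or the gripper's body presses on something with over 40 N, if the wrist force passes 120 N, or if a joint passes its speed limit or range.

### The arm

A 6-joint arm with a two-finger parallel gripper is mounted at the origin on the work surface. World frame = base frame: x ahead of the robot, y to its left, z up, the work surface at z = 0. Lengths are in m, angles in rad, forces in N, time in s.
With the tool pointing down it reaches from about 0.375 to 0.975 m from the base axis. Payload 3.8 kg.
Tool frame: the origin (TCP) lies at the very end of the fingers, on their centre line; the grasp point (between the pads) lies 19 mm behind it; z points along the fingers, x is the direction in which the jaws open and shut, and the axes are right-handed (so a half turn about z gives the same grasp; the last joint's range is limited). The gripper opens to 85 mm and grips with 20 to 120 N. Pads are 22 mm wide; open, the fingers measure 114 mm over their backs; the gripper's body (76 mm by 85 mm) begins 54 mm behind the grasp point. The pads swing forward as they close: fully open they stand 13 mm farther back than shut.
Start: joints at [1.22, 0.264, 1.604, -0, 1.274, -0.037], TCP at [0.208, 0.642, 0.194] pointing down, gripper open.
Joint ranges: [-2.63, 2.63], [-0.94, 2.18], [0.31, 2.57], [-1.31, 4.45], [0, 2.66], [-2.55, 2.55]. Speed limits (rad/s): [2.57, 2.57, 3.14, 3.14, 3.14, 3.14].

### API

Orientations are given as a rotation vector (axis times angle).
In Python, from workcell import readout, imaging, order gives the robot as it stands.
- The arm moves only by the tool servo_tool, never from a script. Its argument "series" is a list of rows, each a list of 3 entries, a list of its own where there are three numbers: the shift along the tool's x, y, z normalised to -1 to 1, where 1 is 50 mm, then the turn, a rotation vector about the tool's x, y, z normalised to -1 to 1, where 1 is 0.1 rad, then the opening, from 0 (shut) to 1 (fully open). A call has 1 to 8 rows; each row shifts and turns the commanded pose from where the row before left it, along the tool's axes as they then stand; what a row does not reach is not made up. A row lasts 1/10 s, in which the tool goes at most 50 mm and 8.59 degrees, less where a joint would pass 70% of its speed; a pose out of reach is approached as far as the arm can. A call with a number of a shift or a turn outside -1 to 1 is refused whole. A call with a gripper value outside its range is refused whole. The fingers move at their own pace and stop on an object; "grip_force" is the grip in N (left out, the last holds). Time passes only in rows, so rows that do not move let the fingers close. It gives the time, the measured TCP pose, the force and the opening at its end, in the units of the state.
- readout.read_state(): the state, without advancing time (a new reading comes with each control period).
- imaging.read_camera(name): name is "scene" or "top" or "wrist"; returns a dict with "image" (384x512x3 uint8, red, green, blue), "z_map" (384x512 float32, m along the optical axis (not along the pixel's ray), 0 where there is no reading), "vertical_fov" (degrees; the focal length in pixels is half the picture's height over the tangent of half this angle, whatever the lens; pixels are square), "cx", "cy" (the principal point, pixels), "R" (3x3) and "t" (3): a world point X has camera coordinates R X + t; the wrist camera has in their place "hand_eye" (4x4, takes a point from camera to tool coordinates, whose origin is the TCP and whose axes are the tool frame's). Camera axes: x right, y down, z forward; pixel columns grow to the right and rows downward; lengths in m; the calibration is good to about 2 mm. A picture is of the moment at which its call begins: read the wrist's pose just before it.
- order.finish_job(): hands the job in, once; it reports no verdict.
The state is a dict: "time": time; "q": joint angles; "joint_vel": joint speeds; "joint_torque": joint torques, N m; "tool_pos": TCP position; "tcp_rot": TCP orientation; "wrist_force": force on the tool from outside, world axes, zero at the start; "torque": the same for the moment, N m; "width": opening from 0.0 (shut) to 1.0 (fully open).
Only numpy, scipy, OpenCV 4.12 (cv2) and the standard library are available. Lean on these libraries where they do the work, as an engineer would, in place of code of your own. Each camera call takes 0.05 s, during which the arm holds its last target. There are 200 camera calls.

## Working session

There is one attempt and no reset: what is moved stays moved. The work goes in short steps, Python scripts to look and compute and a tool call to move; the robot and the scene stay as the last step left them, time stands still between calls to the robot, and variables do not carry over. Pictures are saved under pics/ and viewed, about 8 in all and at most 12, crops included, and the job is handed in when it is done.

Besides the shell and the picture viewer there is one more tool, called as name(argument=value, ...), one argument or row to a line, values as JSON. servo_tool: Moves the arm, as the interface text tells. Its arguments: {"type":"object","properties":{"series":{"type":"array","items":{"type":"array"}},"grip_force":{"type":"number"}},"required":["series"]}

```bash
mkdir -p pics; cat > h.py <<'E'
import numpy as np,cv2
from workcell import readout,imaging,order
def cam(n,f=None):
    c=imaging.read_camera(n)
    if f: cv2.imwrite('pics/'+f,c['image'][:,:,::-1])
    return c
def pts(c):
    h,w=c['z_map'].shape; f=h/2/np.tan(np.radians(c['vertical_fov'])/2)
    v,u=np.mgrid[:h,:w]; z=c['z_map']
    P=np.stack([(u-c['cx'])/f*z,(v-c['cy'])/f*z,z],-1)
    return (P-c['t'])@c['R']   # R^T(P-t)
E
python3 - <<'E'
from h import *
for n in('top','scene'):
    c=cam(n,n+'0.png'); np.save(n+'P.npy',pts(c)); print(n,c['vertical_fov'],c['t'])
s=readout.read_state();print(s)
a=cv2.imread('pics/top0.png');b=cv2.imread('pics/scene0.png')
cv2.imwrite('pics/top1.png',cv2.resize(a,(800,600),interpolation=cv2.INTER_CUBIC))
E
```

```text
top 49.1580670119953 [-0.00245501  0.54308533  1.18510853]
scene 49.596872531173986 [ 0.33361071 -0.26834364  1.57547217]
{'time': 0.1, 'q': array([ 1.22007104e+00,  2.64708964e-01,  1.60526456e+00,  2.12055547e-05,
        1.27371947e+00, -3.68753484e-02]), 'joint_vel': array([ 0.00155086, -0.00102282, -0.00447026, -0.00194911, -0.00033032,
       -0.00159156]), 'joint_torque': array([ 2.46281488e-04, -5.16701066e+01, -3.68594885e+01, -9.23418952e-05,
        6.16226564e-03, -1.16863652e-05]), 'tool_pos': array([0.20810597, 0.64132279, 0.19315098]), 'tcp_rot': array([ 2.54038707,  1.84628754, -0.00275526]), 'wrist_force': array([ 0.15221052, -0.71884956, -0.92351912]), 'torque': array([-0.01727098,  0.02033934,  0.02080525]), 'width': 0.9990251655465063}
```

View pics/top1.png

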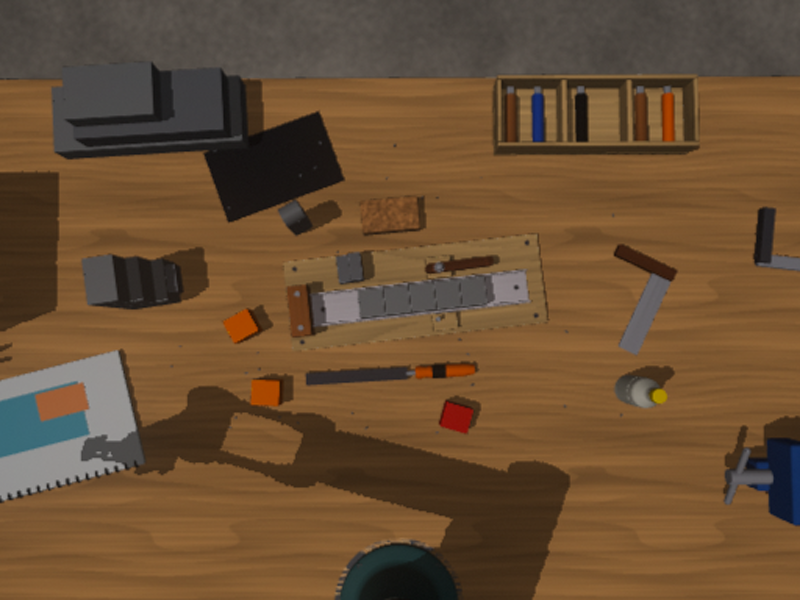

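View pics/scene0.png

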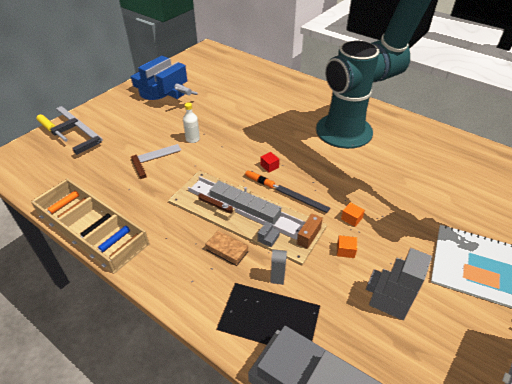

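```bash
python3 - <<'E'
from h import *
P=np.load('topP.npy'); im=cv2.imread('pics/top0.png')
def at(u,v): return P[int(v*.64),int(u*.64)].round(4)
for n,p in dict(tl=(287,266),tr=(537,237),br=(544,320),bl=(299,347),blank=(425,295),stop=(300,310),keep=(480,264)).items(): print(n,at(*p))
m=np.zeros(P.shape[:2],bool); m[140:230,178:355]=1
z=P[...,2]
b=m&(z>.049)&(z<.0575)
n,l,st,ce=cv2.connectedComponentsWithStats(b.astype(np.uint8))
for i in range(1,n):
    if st[i,4]>60:
        q=P[l==i]; r=cv2.minAreaRect((q[:,:2]*1000).astype(np.float32)); print('blank?',st[i],r,q[:,2].mean())
b=m&(z>.0575)&(z<.07)
n,l,st,ce=cv2.connectedComponentsWithStats(b.astype(np.uint8))
for i in range(1,n):
    if st[i,4]>30:
        q=P[l==i]; print('hi',st[i],cv2.minAreaRect((q[:,:2]*1000).astype(np.float32)),q[:,2].mean())
# board: z 8..16
b=m&(z>.007)&(z<.07)
n,l,st,ce=cv2.connectedComponentsWithStats(b.astype(np.uint8))
i=1+st[1:,4].argmax(); q=P[l==i]; print('board',cv2.minAreaRect((q[:,:2]*1000).astype(np.float32)))
c=cv2.resize(im[145:230,178:355],None,fx=4.5,fy=4.5,interpolation=cv2.INTER_CUBIC); cv2.imwrite('pics/crop.png',c)
E
```

```text
tl [0.613  0.2034 0.0051]
tr [ 0.6657 -0.2581  0.0087]
br [ 0.5129 -0.27    0.0095]
bl [0.4633 0.179  0.0101]
blank [ 0.5568 -0.051   0.0538]
stop [0.5298 0.169  0.0595]
keep [ 0.6128 -0.1492  0.0462]
blank? [223 161  10  19 125] ((607.8746948242188, 72.51486206054688), (50.086612701416016, 21.79326629638672), 7.813025951385498) 0.05200910415419027
blank? [ 229  177   83   27 1356] ((552.6882934570312, -45.84498596191406), (50.252986907958984, 226.19361877441406), 6.152355194091797) 0.05393290712749706
hi [184 182  16  34 328] ((529.2788696289062, 171.04322814941406), (89.6973876953125, 35.99436569213867), 6.013240337371826) 0.060031261361610445
board ((564.3074340820312, -33.65325927734375), (164.99205017089844, 470.1702880859375), 6.268712997436523)
```

View pics/crop.png

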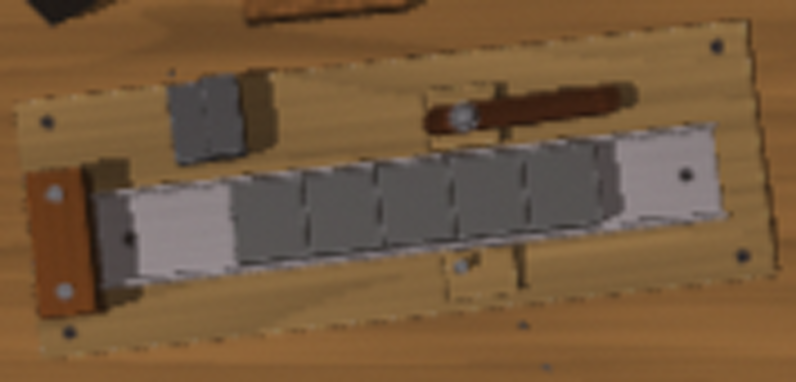

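servo_tool(
  series=[
    [[0,0,0],[0,0,1],0],
    [[0,0,0],[0,0,1],0],
    [[0,0,0],[0,0,1],0],
    [[0,0,0],[0,0,1],0],
    [[0,0,0],[0,0,1],0],
    [[0,0,0],[0,0,1],0],
    [[0,0,0],[0,0,1],0],
    [[0,0,0],[0,0,1],0],
  ],
  grip_force=40,
)

```text
time: 0.9
tool_pos: [0.2082, 0.6416, 0.1936]
tcp_rot: [3.06, 0.705, -0.001]
wrist_force: [-0.3, -0.2, -0.1]
width: 0.004
```

servo_tool(
  series=[
    [[0,0,0],[0,0,1],0],
    [[0,0,0],[0,0,1],0],
    [[0,0,0],[0,0,1],0],
    [[0,0,0],[0,0,0.5],0],
    [[0.3,0.97,0],[0,0,0],0],
    [[0.3,0.97,0],[0,0,0],0],
    [[0.3,0.97,0],[0,0,0],0],
    [[0.3,0.97,0],[0,0,0],0],
  ],
)

```text
time: 1.7
tool_pos: [0.2876, 0.4563, 0.1936]
tcp_rot: [3.136, 0.169, -0.001]
wrist_force: [0.6, -0.1, 0.6]
width: -0.0
```

servo_tool(
  series=[
    [[0.3,0.97,0],[0,0,0],0],
    [[0.3,0.97,0],[0,0,0],0],
    [[0.3,0.97,0],[0,0,0],0],
    [[0.3,0.97,0],[0,0,0],0],
    [[0.3,0.97,0],[0,0,0],0],
    [[0.3,0.97,0],[0,0,0],0],
    [[0.3,0.97,0],[0,0,0],0],
    [[0.3,0.97,0],[0,0,0],0],
  ],
)

```text
time: 2.5
tool_pos: [0.4459, 0.089, 0.1942]
tcp_rot: [-3.137, -0.168, -0.0]
wrist_force: [0.9, 0.6, -0.4]
width: -0.0
```

servo_tool(
  series=[
    [[0.3,0.97,0],[0,0,0],0],
    [[0.3,0.97,0],[0,0,0],0],
    [[0.3,0.97,0],[0,0,0],0],
    [[0.3,0.97,0],[0,0,0],0],
    [[0.3,0.97,0],[0,0,0],0],
    [[0.3,0.97,0],[0,0,0],0],
    [[0,0,0],[0,0,0],0],
  ],
)

```text
time: 3.2
tool_pos: [0.5659, -0.1899, 0.1934]
tcp_rot: [3.135, 0.16, -0.0]
wrist_force: [-0.8, 1.3, 0.8]
width: -0.003
```

```bash
cat >> h.py <<'E'
from scipy.spatial.transform import Rotation as Ro
def wrist(f=None):
    s=readout.read_state(); c=cam('wrist',f); H=np.array(c['hand_eye'])
    h,w=c['z_map'].shape; k=h/2/np.tan(np.radians(c['vertical_fov'])/2)
    v,u=np.mgrid[:h,:w]; z=c['z_map']
    P=np.stack([(u-c['cx'])/k*z,(v-c['cy'])/k*z,z],-1)@H[:3,:3].T+H[:3,3]
    return P@Ro.from_rotvec(s['tcp_rot']).as_matrix().T+s['tool_pos'],c
O=np.array([.5518,-.0355]);th=np.radians(6.15);ex=np.array([-np.sin(th),np.cos(th)]);ey=np.array([-np.cos(th),-np.sin(th)])
def jig(p): d=np.asarray(p)[...,:2]-O; return np.stack([d@ex,d@ey,np.asarray(p)[...,2]],-1)*[1000,1000,1000]
E
python3 - <<'E'
from h import *
P,c=wrist('w1.png'); J=jig(P); np.save('J.npy',J); ok=c['z_map']>0
print(jig(readout.read_state()['tool_pos']))
t=ok&(J[...,2]>50)&(J[...,2]<58)&(abs(J[...,1])<30)
q=J[t]; print('blank tops',q.min(0),q.max(0),cv2.minAreaRect(q[:,:2].astype(np.float32)))
k=ok&(J[...,2]>41)&(J[...,2]<49)&(J[...,1]<-36)&(J[...,1]>-110)&(J[...,0]<-10)&(J[...,0]>-160)
q=J[k]; print('keeper',len(q),q[:,2].mean(),cv2.minAreaRect(q[:,:2].astype(np.float32)))
E
```

```text
[-152.05345047    3.42925756  193.24598408]
blank tops [-119.21821168  -23.19927869   50.06689863] [15.33110722 27.23743056 57.00568516] ((-51.95758056640625, 2.0657958984375), (50.078609466552734, 134.36309814453125), 89.75341796875)
keeper 1816 44.90242143922873 ((-79.16781616210938, -48.9633674621582), (121.82276153564453, 18.3187255859375), 0.9562756419181824)
```

View pics/w1.png

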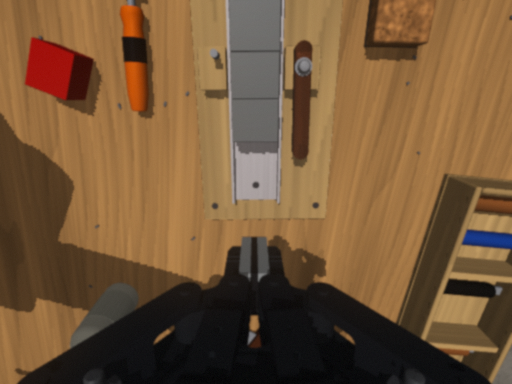

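servo_tool(
  series=[
    [[0.04,0.2,0.6],[0,0,0],0],
    [[0,0,0.8],[0,0,0],0],
    [[0,0,0.8],[0,0,0],0],
    [[0,0,0.6],[0,0,0],0],
    [[0,0,0.36],[0,0,0],0],
    [[0,0,0.2],[0,0,0],0],
    [[0,0,0],[0,0,0],0],
  ],
)

```text
time: 3.95
tool_pos: [0.5659, -0.1925, 0.0247]
tcp_rot: [-3.135, -0.169, 0.005]
wrist_force: [-1.1, -0.0, 0.5]
width: -0.001
```

servo_tool(
  series=[
    [[0,-0.15,0],[0,0,0],0],
    [[0,-0.15,0],[0,0,0],0],
    [[0,-0.08,0],[0,0,0],0],
    [[0,-0.04,0],[0,0,0],0],
    [[0,-0.04,0],[0,0,0],0],
    [[0,-0.04,0],[0,0,0],0],
    [[0,-0.04,0],[0,0,0],0],
    [[0,-0.04,0],[0,0,0],0],
  ],
)

```text
time: 4.75
tool_pos: [0.5645, -0.1653, 0.0263]
tcp_rot: [-3.137, -0.168, 0.0]
wrist_force: [-0.1, 0.9, 0.2]
width: -0.002
```

servo_tool(
  series=[
    [[0,-0.04,0],[0,0,0],0],
    [[0,-0.05,0],[0,0,0],0],
    [[0,-0.06,0],[0,0,0],0],
    [[0,-0.07,0],[0,0,0],0],
    [[0,-0.08,0],[0,0,0],0],
    [[0,-0.08,0],[0,0,0],0],
    [[0,-0.08,0],[0,0,0],0],
    [[0,-0.08,0],[0,0,0],0],
  ],
)

```text
time: 5.55
tool_pos: [0.5616, -0.1381, 0.0264]
tcp_rot: [3.137, 0.168, 0.0]
wrist_force: [-0.2, 0.4, 0.1]
width: 0.001
```

```bash
python3 - <<'E'
from h import *
P=pts(cam('top','t2.png')); J=jig(P)
print(jig(readout.read_state()['tool_pos']))
t=(J[...,2]>50)&(J[...,2]<57.5)&(abs(J[...,1])<24)&(abs(J[...,0])<180); print(np.percentile(J[t][:,0],[0,1,99,100]))
c=cv2.imread('pics/t2.png')[130:240,170:370]; cv2.imwrite('pics/t2c.png',cv2.resize(c,None,fx=4,fy=4,interpolation=2))
E
```

```text
[-102.50815726    1.32650038   26.33775785]
[-93.47724864 -65.52288489 101.04028368 102.86577941]
```

View pics/t2c.png

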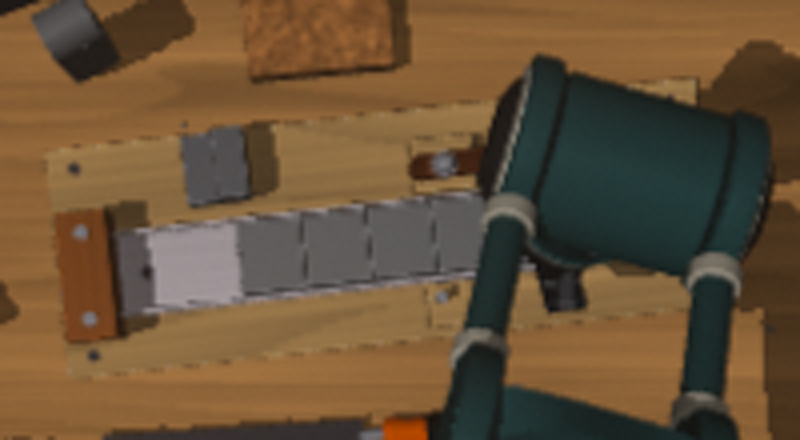

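```bash
python3 - <<'E'
from h import *
P,c=wrist('w2.png'); J=jig(P); s=readout.read_state(); print(s['tool_pos'],s['wrist_force'],s['q'],s['time'])
for r in (60,100,140,160,180,200,210,220,230,240): print(r,J[r,256].round(1))
E
```

```text
[ 0.56150495 -0.13789708  0.02631615] [0.16818815 0.47312378 0.38244197] [-2.83959669e-01  2.43322720e-01  1.96427165e+00  1.15835504e-04
  9.34253689e-01 -3.91620775e-01] 5.65
60 [-2.4  0.7 54.5]
100 [-20.5   0.7  54.7]
140 [-40.3   0.7  54.5]
160 [-51.1   0.6  53.3]
180 [-62.    0.6  54.2]
200 [-73.8   0.6  53.5]
210 [-79.9   0.6  53.3]
220 [-85.8   0.6  54. ]
230 [-91.7   0.6  54.7]
240 [-89.8   0.7  70.5]
```

View pics/w2.png

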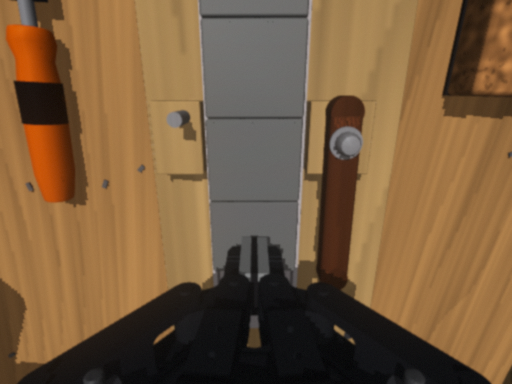

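```bash
python3 - <<'E'
from h import *
J1=np.load('J.npy'); P,c=wrist(); J2=jig(P)
T1=[-152.05,3.43,193.25]; T2=jig(readout.read_state()['tool_pos'])
print(c['hand_eye'],c['cx'],c['cy'],c['vertical_fov'])
for r in (225,232,236,238,240,245,250,260,270,280,300): print(r,[ (J1[r,u]-T1).round(1).tolist() for u in (248,262)],[(J2[r,u]-T2).round(1).tolist() for u in (248,262)])
# scene view
P=pts(cam('scene','s2.png')); im=cv2.imread('pics/s2.png')[160:260,160:340]; cv2.imwrite('pics/s2c.png',cv2.resize(im,None,fx=4.4,fy=4.4,interpolation=2))
E
```

```text
[[ 9.99999939e-01 -3.36746625e-04  9.68637761e-05 -4.97105535e-04]
 [ 2.87805852e-04  9.47036414e-01  3.21126061e-01 -8.42820502e-02]
 [-1.99871641e-04 -3.21126013e-01  9.47036453e-01 -1.78554792e-01]
 [ 0.00000000e+00  0.00000000e+00  0.00000000e+00  1.00000000e+00]] 253.81361677645785 192.86461278394137 67.32459487535463
225 [[-93.7, 8.4, -194.0], [-93.6, -11.5, -193.5]] [[13.8, 3.9, 27.3], [13.9, -4.2, 27.6]]
232 [[-105.1, 8.5, -194.8], [-105.2, -11.6, -194.8]] [[9.7, 3.9, 28.1], [9.6, -4.2, 27.8]]
236 [[9.7, 2.7, 39.5], [10.0, -4.8, 40.1]] [[13.1, 3.7, 39.7], [12.7, -3.9, 38.8]]
238 [[10.0, 2.6, 42.4], [9.9, -4.8, 42.2]] [[12.8, 3.6, 41.3], [12.5, -3.8, 40.8]]
240 [[10.0, 2.6, 44.5], [9.9, -4.7, 44.4]] [[12.9, 3.6, 43.8], [12.9, -3.7, 43.7]]
245 [[10.2, 2.4, 50.1], [10.0, -4.6, 49.9]] [[12.8, 3.5, 48.9], [13.3, -3.6, 49.7]]
250 [[9.9, 2.4, 54.5], [10.3, -4.4, 55.4]] [[12.6, 3.4, 53.4], [12.9, -3.5, 54.0]]
260 [[9.9, 2.2, 63.5], [9.9, -4.2, 63.6]] [[12.7, 3.2, 62.7], [13.0, -3.2, 63.2]]
270 [[10.5, 2.0, 72.3], [9.2, -4.0, 70.6]] [[12.9, 3.1, 71.1], [12.9, -3.0, 71.1]]
280 [[10.5, 1.9, 79.4], [11.3, -3.8, 80.5]] [[13.4, 2.9, 78.9], [14.0, -2.8, 79.7]]
300 [[4.3, 1.9, 83.8], [10.5, -3.5, 91.5]] [[6.7, 2.9, 82.8], [13.3, -2.5, 90.9]]
```

View pics/s2c.png

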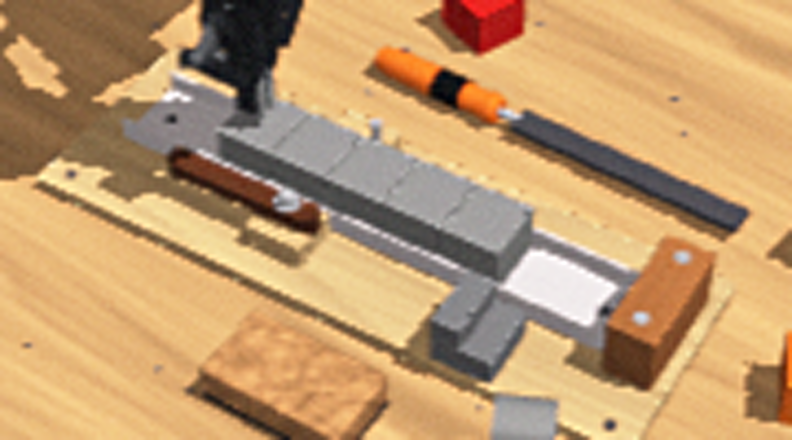

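```bash
python3 - <<'E'
from h import *
J=jig(pts(cam('scene')))
for v in range(172,194,2): print(v,[J[v,u].round(0).astype(int).tolist() for u in (213,216,219,221)])
E
```

```text
172 [[-105, -15, 123], [-93, -16, 130], [-85, -12, 130], [-92, 7, 113]]
174 [[-106, -15, 115], [-96, -13, 118], [-91, -6, 115], [-91, 5, 106]]
176 [[-91, -34, 129], [-95, -16, 113], [-91, -6, 107], [-94, 7, 96]]
178 [[-90, -36, 123], [-97, -14, 103], [-92, -5, 98], [-93, 5, 89]]
180 [[-107, -16, 91], [-99, -12, 92], [-93, -5, 89], [-92, 4, 82]]
182 [[-110, -14, 80], [-98, -14, 86], [-94, -5, 80], [-94, 5, 72]]
184 [[-141, 24, 26], [-98, -15, 79], [-94, -6, 72], [-93, 3, 66]]
186 [[-116, -8, 55], [-108, -3, 55], [-93, -7, 66], [-96, 6, 54]]
188 [[-113, -13, 52], [-105, -9, 53], [-97, -4, 52], [-91, -2, 54]]
190 [[-108, -20, 52], [-98, -19, 56], [-89, -14, 56], [-85, -11, 56]]
192 [[-104, -26, 51], [-94, -24, 54], [-86, -19, 54], [-81, -16, 54]]
```

```bash
python3 - <<'E'
from h import *
J1=np.load('J.npy')-[-152.05,3.43,193.25]; m=J1[...,2]>-60
z=J1[...,2]
for a in range(0,70,6):
    k=m&(abs(J1[...,1])>=a)&(abs(J1[...,1])<a+6)
    if k.sum()>5: print(a,np.percentile(z[k],[0,2]).round(0), J1[k][:,0].max().round(0))
J=jig(pts(cam('scene')))
k=(abs(J[...,0]+102)<80)&(abs(J[...,1])<120)&(J[...,2]>60)&(J[...,2]<300)
for a in range(60,200,10):
    q=J[k&(J[...,2]>=a)&(J[...,2]<a+10)]
    if len(q): print('z',a,q[:,:2].min(0).round(),q[:,:2].max(0).round(),len(q))
E
```

```text
0 [37. 45.] 82.0
6 [39. 47.] 20.0
12 [45. 56.] 20.0
18 [78. 80.] 19.0
24 [80. 83.] 14.0
30 [82. 87.] 13.0
36 [89. 93.] 13.0
42 [ 96. 101.] 13.0
48 [105. 107.] 14.0
54 [112. 114.] 14.0
60 [119. 120.] 12.0
z 60 [-109.   -8.] [-92.   4.] 7
z 70 [-110.  -16.] [-92.   6.] 24
z 80 [-109.  -17.] [-93.   0.] 15
z 90 [-107.  -17.] [-90.   4.] 17
z 100 [-97. -28.] [-89.  27.] 21
z 110 [-114.  -34.] [-90.  41.] 46
z 120 [-118.  -45.] [-87.  44.] 48
z 130 [-101.  -53.] [-86.  52.] 47
z 140 [-112.  -62.] [-85.  57.] 69
z 150 [-115.  -63.] [-84.  59.] 81
z 160 [-108.  -53.] [-82.  17.] 67
z 170 [-109.  -46.] [-91. -12.] 40
z 180 [-113.  -40.] [-91. -22.] 22
z 190 [-125.  -40.] [-66.  10.] 50
```

The wrist and scene depth both show the real fingertips about 38 mm above the reported TCP, so the fingers passed over blank e without touching it. I'll back off, go lower and watch the force.

servo_tool(
  series=[
    [[0,0.3,-0.1],[0,0,0],0],
    [[0,0.4,0],[0,0,0],0],
    [[0,0.4,0],[0,0,0],0],
    [[0,0,0.3],[0,0,0],0],
    [[0,0,0.3],[0,0,0],0],
    [[0,0,0.2],[0,0,0],0],
    [[0,0,0],[0,0,0],0],
  ],
)

```text
time: 6.55
tool_pos: [0.5646, -0.1916, -0.0119]
tcp_rot: [-3.134, -0.169, 0.009]
wrist_force: [-0.4, 0.3, -0.9]
width: -0.006
```

```bash
python3 - <<'E'
from h import *
T=jig(readout.read_state()['tool_pos']);print(T)
J=jig(pts(cam('scene')))
k=(abs(J[...,0]-T[0])<40)&(abs(J[...,1])<25)&(J[...,2]>35)&(J[...,2]<90)&(J[...,0]<-128)
for a in range(30,90,6):
    q=J[k&(J[...,2]>=a)&(J[...,2]<a+6)]
    if len(q): print('z',a,q[:,:2].min(0).round(),q[:,:2].max(0).round(),len(q))
P,c=wrist();J=jig(P)
for r in (225,232,235,237,240): print(r,J[r,248].round(1))
E
```

```text
[-156.60481277    3.97518852  -11.89271886]
z 36 [-162.  -13.] [-145.   15.] 14
z 42 [-156.  -12.] [-145.    7.] 7
z 48 [-158.  -14.] [-144.    8.] 13
z 54 [-151.  -13.] [-145.   13.] 9
z 60 [-151.  -12.] [-144.   11.] 8
z 66 [-151.  -12.] [-143.   24.] 10
z 72 [-165.  -24.] [-141.   15.] 22
z 78 [-166.  -23.] [-143.   24.] 16
z 84 [-170.  -15.] [-141.   16.] 13
225 [-144.8    6.8   14.1]
232 [-149.6    6.8   13.4]
235 [-151.1    6.8   14.5]
237 [-144.     6.4   30.7]
240 [-144.6    6.4   33. ]
```

servo_tool(
  series=[
    [[0.04,-0.15,0],[0,0,0],0],
    [[0,-0.15,0],[0,0,0],0],
    [[0,-0.06,0],[0,0,0],0],
    [[0,-0.04,0],[0,0,0],0],
    [[0,-0.04,0],[0,0,0],0],
    [[0,-0.04,0],[0,0,0],0],
    [[0,-0.04,0],[0,0,0],0],
    [[0,-0.04,0],[0,0,0],0],
  ],
)

```text
time: 7.45
tool_pos: [0.5666, -0.1654, -0.0085]
tcp_rot: [3.137, 0.168, 0.0]
wrist_force: [0.6, -0.6, 0.1]
width: -0.003
```

servo_tool(
  series=[
    [[0,-0.04,0],[0,0,0],0],
    [[0,-0.05,0],[0,0,0],0],
    [[0,-0.06,0],[0,0,0],0],
    [[0,-0.07,0],[0,0,0],0],
    [[0,-0.07,0],[0,0,0],0],
    [[0,-0.07,0],[0,0,0],0],
    [[0,-0.07,0],[0,0,0],0],
    [[0,-0.07,0],[0,0,0],0],
  ],
)

```text
time: 8.25
tool_pos: [0.5639, -0.14, -0.0085]
tcp_rot: [3.137, 0.168, 0.0]
wrist_force: [0.2, -2.0, 0.8]
width: 0.002
```

```bash
python3 - <<'E'
from h import *
J=jig(pts(cam('top')));s=readout.read_state(); print(jig(s['tool_pos']),s['wrist_force'])
t=(J[...,2]>50)&(J[...,2]<57.5)&(abs(J[...,1])<24)&(J[...,0]<184)&(J[...,0]>-60); print(np.percentile(J[t][:,0],[99,100]))
E
```

```text
[-104.64676025   -0.75452932   -8.59775091] [-0.80195627 -0.89630361  0.59685338]
[127.05022247 128.76309359]
```

servo_tool(
  series=[
    [[0,-0.08,0],[0,0,0],0],
    [[0,-0.08,0],[0,0,0],0],
    [[0,-0.08,0],[0,0,0],0],
    [[0,-0.08,0],[0,0,0],0],
    [[0,-0.08,0],[0,0,0],0],
    [[0,-0.08,0],[0,0,0],0],
    [[0,-0.08,0],[0,0,0],0],
    [[0,-0.08,0],[0,0,0],0],
  ],
)

```text
time: 9.1
tool_pos: [0.5604, -0.1081, -0.0086]
tcp_rot: [3.137, 0.168, 0.0]
wrist_force: [0.8, -1.8, 0.7]
width: 0.003
```

servo_tool(
  series=[
    [[0,-0.07,0],[0,0,0],0],
    [[0,-0.07,0],[0,0,0],0],
    [[0,-0.07,0],[0,0,0],0],
    [[0,-0.07,0],[0,0,0],0],
    [[0,-0.06,0],[0,0,0],0],
    [[0,-0.05,0],[0,0,0],0],
    [[0,-0.04,0],[0,0,0],0],
    [[0,-0.03,0],[0,0,0],0],
  ],
)

```text
time: 9.9
tool_pos: [0.558, -0.0855, -0.0086]
tcp_rot: [3.137, 0.168, 0.0]
wrist_force: [0.5, -2.1, 1.0]
width: 0.001
```

servo_tool(
  series=[
    [[0,-0.02,0],[0,0,0],0],
    [[0,-0.02,0],[0,0,0],0],
    [[0,-0.02,0],[0,0,0],0],
  ],
)

```text
time: 10.2
tool_pos: [0.5577, -0.0826, -0.0086]
tcp_rot: [3.137, 0.168, 0.0]
wrist_force: [0.3, -2.0, 1.3]
width: 0.001
```

servo_tool(
  series=[
    [[0,-0.02,0],[0,0,0],0],
    [[0,-0.02,0],[0,0,0],0],
    [[0,-0.02,0],[0,0,0],0],
  ],
)

```text
time: 10.5
tool_pos: [0.5573, -0.0796, -0.0086]
tcp_rot: [3.137, 0.168, 0.0]
wrist_force: [-0.1, -2.3, 0.7]
width: -0.003
```

servo_tool(
  series=[
    [[0,-0.02,0],[0,0,0],0],
    [[0,-0.02,0],[0,0,0],0],
  ],
)

```text
time: 10.7
tool_pos: [0.5575, -0.0789, -0.0085]
tcp_rot: [3.135, 0.169, 0.001]
wrist_force: [-0.1, -10.3, -0.6]
width: -0.0
```

servo_tool(
  series=[
    [[0,0.05,0],[0,0,0],0],
    [[0,0.3,0],[0,0,0],0],
    [[0,0.5,0],[0,0,0],0],
    [[0,0.4,-0.5],[0,0,0],0],
    [[0,0,-0.7],[0,0,0],0],
    [[0,0,0],[0,0,0],0],
  ],
)

```text
time: 11.3
tool_pos: [0.5679, -0.1421, 0.0564]
tcp_rot: [3.135, 0.165, 0.013]
wrist_force: [0.7, 0.5, 0.1]
width: 0.001
```

```bash
python3 - <<'E'
from h import *
s=readout.read_state(); T=jig(s['tool_pos']);print(T,s['wrist_force'])
P,c=wrist(); J=jig(P); ok=c['z_map']>0
t=ok&(J[...,2]>50)&(J[...,2]<58)&(abs(J[...,1])<30)&(J[...,0]>-70);q=J[t];print('rear',np.percentile(q[:,0],[0,1]),q[:,1].min(),q[:,1].max())
k=ok&(J[...,2]>41)&(J[...,2]<49)&(J[...,1]<-36)&(J[...,1]>-110)&(J[...,0]<-10)&(J[...,0]>-160)
print('keeper',cv2.minAreaRect(J[k][:,:2].astype(np.float32)))
p=ok&(J[...,2]>48)&(J[...,2]<56)&(J[...,1]>34)&(J[...,1]<55)&(abs(J[...,0]+34)<30)
if p.sum(): print('pin',J[p].mean(0))
n=ok&(J[...,2]>51)&(J[...,2]<62)&(J[...,1]<-38)&(J[...,1]>-62)&(abs(J[...,0]+45)<25)
if n.sum(): print('nut',J[n].mean(0))
E
```

```text
[-107.75471212   -4.62184977   56.35377097] [0.67350929 0.48722073 0.07567006]
rear [-30.94639482 -30.27887066] -23.332452040649276 27.065479603733696
keeper ((-79.43629455566406, -49.03874969482422), (122.52951049804688, 18.39969825744629), 0.8935191035270691)
pin [-29.95783431  43.36487181  50.7465058 ]
nut [-42.41168972 -47.76158408  54.22993944]
```

```bash
python3 - <<'E'
from h import *
T=jig(readout.read_state()['tool_pos']); piv=np.array([-43,-48.2]);a,b,r=12.5,14.5,62
W=[piv+[-r,-9-b-9]]
for d in range(0,91,6):
    t=np.radians(d); s,c=np.sin(t),np.cos(t)
    W.append(piv+r*np.array([-c,s])-np.array([s,c])*(9+a*s+b*c))
W=np.array(W); p=T[:2]
print(T)
for w in W: print(w.round(1),'tool x,y:',(-(w-p)[::-1]/50).round(2)); p=w
E
```

```text
[-106.79243734   -3.16640327   54.25519611]
[-105.   -80.7] tool x,y: [ 1.55 -0.04]
[-105.   -71.7] tool x,y: [-0.18 -0.  ]
[-107.2  -66.3] tool x,y: [-0.11  0.04]
[-109.   -60.5] tool x,y: [-0.12  0.04]
[-110.2  -54.4] tool x,y: [-0.12  0.02]
[-110.8  -48. ] tool x,y: [-0.13  0.01]
[-110.6  -41.3] tool x,y: [-0.13 -0.  ]
[-109.7  -34.5] tool x,y: [-0.14 -0.02]
[-107.9  -27.6] tool x,y: [-0.14 -0.04]
[-105.3  -20.9] tool x,y: [-0.14 -0.05]
[-101.8  -14.3] tool x,y: [-0.13 -0.07]
[-97.4  -8. ] tool x,y: [-0.12 -0.09]
[-92.3  -2.3] tool x,y: [-0.12 -0.1 ]
[-86.3   2.9] tool x,y: [-0.1  -0.12]
[-79.6   7.4] tool x,y: [-0.09 -0.13]
[-72.3  11.1] tool x,y: [-0.07 -0.15]
[-64.5  13.8] tool x,y: [-0.05 -0.16]
```

servo_tool(
  series=[
    [[0.5,-0.04,0],[0,0,0],0],
    [[0.6,0,0],[0,0,0],0],
    [[0.45,0,0],[0,0,0],0],
    [[0,0,0],[0,0,0],0],
    [[0,0,0.5],[0,0,0],0],
    [[0,0,0.4],[0,0,0],0],
    [[0,0,0.24],[0,0,0],0],
    [[0,0,0],[0,0,0],0],
  ],
)

```text
time: 12.15
tool_pos: [0.637, -0.1289, -0.009]
tcp_rot: [-3.135, -0.168, 0.01]
wrist_force: [-0.1, 0.2, 0.4]
width: -0.001
```

```bash
python3 - <<'E'
from h import *
s=readout.read_state(); print(jig(s['tool_pos']),s['wrist_force'])
cam('wrist','w3.png')
E
```

```text
[-101.95878618  -74.66960783   -8.95805143] [-0.07910869  0.19060549  0.36832585]
```

View pics/w3.png

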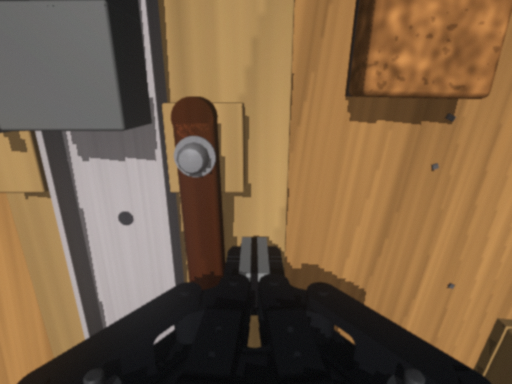

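servo_tool(
  series=[
    [[0,0.06,-0.13],[0,0,0],0],
    [[0,0,0],[0,0,0],0],
    [[0,0,0],[0,0,0],0],
  ],
)

```text
time: 12.5
tool_pos: [0.6425, -0.1331, 0.0029]
tcp_rot: [3.136, 0.168, 0.005]
wrist_force: [0.0, 0.7, -0.4]
width: 0.002
```

servo_tool(
  series=[
    [[0,0,0.11],[0,0,0],0],
    [[-0.1,0,0],[0,0,0],0],
    [[-0.1,0,0],[0,0,0],0],
    [[-0.11,0.04,0],[0,0,0],0],
    [[-0.12,0.04,0],[0,0,0],0],
    [[0,0,0],[0,0,0],0],
  ],
)

```text
time: 13.1
tool_pos: [0.6188, -0.1391, -0.0048]
tcp_rot: [-3.137, -0.167, 0.002]
wrist_force: [0.7, 0.4, 0.5]
width: -0.002
```

servo_tool(
  series=[
    [[-0.12,0.01,-0.05],[0,0,0],0],
    [[-0.13,0,0],[0,0,0],0],
    [[-0.13,-0.02,0],[0,0,0],0],
    [[-0.13,-0.04,0],[0,0,0],0],
    [[-0.13,-0.05,0],[0,0,0],0],
    [[0,0,0],[0,0,0],0],
  ],
)

```text
time: 13.7
tool_pos: [0.5861, -0.1368, -0.0024]
tcp_rot: [-3.137, -0.168, 0.002]
wrist_force: [0.3, -0.8, -0.1]
width: -0.001
```

```bash
python3 - <<'E'
from h import *
s=readout.read_state(); print(jig(s['tool_pos']),s['wrist_force'],s['time'])
cam('wrist','w4.png')
E
```

```text
[-104.40837194  -23.24661906   -2.42542967] [ 0.26041627 -0.7920303  -0.06903936] 13.7
```

View pics/w4.png

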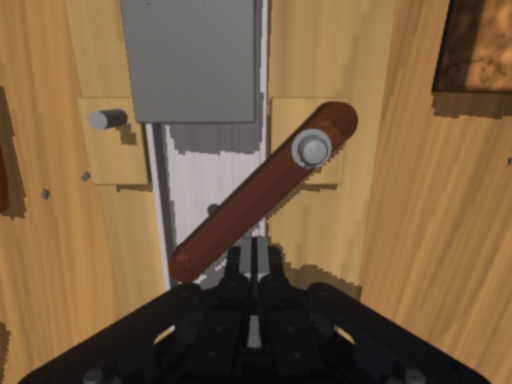

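servo_tool(
  series=[
    [[-0.14,-0.06,0],[0,0,0],0],
    [[-0.14,-0.08,0],[0,0,0],0],
    [[-0.12,-0.1,0],[0,0,0],0],
    [[-0.11,-0.12,0],[0,0,0],0],
    [[-0.09,-0.13,0],[0,0,0],0],
    [[-0.07,-0.12,0],[0,0,0],0],
    [[0,0,0],[0,0,0],0],
  ],
)

```text
time: 14.45
tool_pos: [0.55, -0.1095, -0.0023]
tcp_rot: [-3.137, -0.169, 0.002]
wrist_force: [-0.1, 0.1, 0.8]
width: -0.001
```

servo_tool(
  series=[
    [[-0.02,-0.05,0],[0,0,0],0],
    [[-0.02,-0.05,0],[0,0,0],0],
    [[0,-0.04,0],[0,0,0],0],
    [[0,0,0],[0,0,0],0],
  ],
)

```text
time: 14.85
tool_pos: [0.5483, -0.1035, -0.0022]
tcp_rot: [-3.137, -0.168, 0.0]
wrist_force: [0.1, 0.2, 0.0]
width: -0.0
```

servo_tool(
  series=[
    [[0,-0.03,0],[0,0,0],0],
    [[0,-0.02,0],[0,0,0],0],
  ],
)

```text
time: 15.05
tool_pos: [0.548, -0.1013, -0.0022]
tcp_rot: [3.137, 0.168, -0.0]
wrist_force: [-0.9, -0.1, -0.2]
width: -0.002
```

jx is now about -65.

servo_tool(
  series=[
    [[0,-0.03,0],[0,0,0],0],
    [[0,-0.02,0],[0,0,0],0],
  ],
)

```text
time: 15.25
tool_pos: [0.548, -0.1007, -0.0021]
tcp_rot: [3.134, 0.17, 0.0]
wrist_force: [-0.1, -9.8, -1.4]
width: 0.004
```

servo_tool(
  series=[
    [[0,-0.02,0],[0,0,0],0],
    [[0,-0.02,0],[0,0,0],0],
  ],
)

```text
time: 15.45
tool_pos: [0.548, -0.1006, -0.002]
tcp_rot: [3.131, 0.171, 0.001]
wrist_force: [-0.4, -16.0, -3.1]
width: 0.001
```

servo_tool(
  series=[
    [[0,0.1,0],[0,0,0],0],
    [[0,0.3,0],[0,0,0],0],
    [[0,0.5,0],[0,0,0],0],
    [[0,0,-0.6],[0,0,0],0],
    [[0,0,-1],[0,0,0],0],
    [[0,0,-1],[0,0,0],0],
    [[0,0.4,0],[0,0,0],0],
    [[0,0,0],[0,0,0],0],
  ],
)

```text
time: 16.25
tool_pos: [0.5569, -0.1639, 0.131]
tcp_rot: [3.135, 0.166, 0.009]
wrist_force: [0.1, -0.1, -1.0]
width: 0.001
```

```bash
python3 - <<'E'
from h import *
P,c=wrist('w5.png'); J=jig(P); ok=c['z_map']>0; print(readout.read_state()['time'])
t=ok&(J[...,2]>50)&(J[...,2]<58)&(abs(J[...,1])<24);q=J[t];print('blanks rear',np.percentile(q[:,0],1),q[:,2].mean())
k=ok&(J[...,2]>41)&(J[...,2]<48.5)&(abs(J[...,1])<60)&(abs(J[...,0]+45)<22)
print('keeper',cv2.minAreaRect(J[k][:,:2].astype(np.float32)))
J=jig(pts(cam('top')))
t=(J[...,2]>50)&(J[...,2]<57.5)&(abs(J[...,1])<24)&(J[...,0]<189)&(J[...,0]>0);print('front',J[t][:,0].max())
E
```

```text
16.3
blanks rear -30.71849614396352 53.90944468360126
keeper ((-39.913856506347656, -5.516445159912109), (109.23149871826172, 24.44791030883789), 89.19751739501953)
front 188.78858131432116
```

View pics/w5.png

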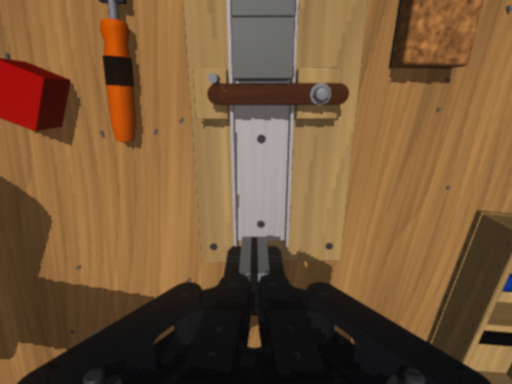

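```bash
python3 -c "
from workcell import order; print(order.finish_job())"
```

```text
the job is handed in; nothing more can be done
None
```

The row of five blanks is tight against the end stop, the keeper is swung fully across behind it against its pin, and the job is handed in at about 16.3 s. I pushed the blanks from behind the last one with the shut fingertips, then swung the keeper with a fingertip push, and backed the arm off clear of everything.

**Last checks**
- **Row:** the push ended with a clear force rise at the stop (10 N). The front then measured about 189 mm along the jig, against 190 for the stop face. The rear did not move when the keeper was swung.
- **Keeper:** the push ended at 16 N against the pin. The last picture shows it straight across the channel, touching the pin, with the small gap behind the row.
- **Bystanders:** no bystander was touched on purpose. Those in the last picture looked undisturbed, but I did not measure them again.

**What disagreed**
- **Fingertip height:** both cameras showed the real fingertips about 38 mm above the reported tool point. My first push therefore passed over the last blank without touching it. I noticed from the pictures, lowered the tool by that amount and repeated the push.
- **Jig position:** the wrist camera and the top camera differed by 2 to 4 mm on where the jig is. I relied on the contact forces for the final positions.

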